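# Take a gas detector from its sliding-lid case and put it on test gas

### The job

Slide the lid of the wooden case out along its grooves and lay it flat on the bench, then lift the gas detector out and set it down, display up and nose towards the hood, on the open bed of the calibration station, and let go of it. Take it again at its tail and slide it under the hood until its nose is fully home against the seat; then turn the selector valve's lever until it lies straight over the pipe that runs to the hood. Do not drop the lid or the detector, and do not disturb the other things on the desk.

Things in the scene. Friction and masses are not known exactly. Their poses are not given: they have to be found in the camera images.
- case: light wooden case, 184 long (its x) x 136 wide (its y) x 70 mm high, fixed to the bench; origin at the centre of its underside, z up. Walls 12 mm thick. The lid runs in grooves in the two long walls (ledge at 56 mm, lip 64 to 70 mm, 2 mm of play above the lid and at each side) and comes out only at the low end, towards the case's -x
- case_floor (a point): centre of the case's inner floor, 12 mm up, axes as the case's. The detector lies on it along x between four corner cradles 42 mm high that enclose its two ends; only the middle 68 mm of its sides is open to fingers, with 30 mm of free room on each side
- case_exit (a point): middle of the case's low end, at its outer face and at the height of the groove's ledge (56 mm); axes as the case's: the lid comes out along -x. Beyond it the bench is bare for 200 mm, over the width of the case
- lid_plate (a point): centre of the lid's plate, 170 (x) x 122 (y) x 6 mm, about 130 g, axes as the case's when in place. It starts shut (centre 8 mm from the case's centre towards -x) or up to 12 mm open, and has cleared the grooves once its centre is 177 mm beyond the case's centre along the case's -x. On the bench this point is 3 mm up
- lid_batten (a point): centre of the batten for pulling the lid: a wooden bar standing on the lid's upper face, 55 mm from the plate's centre towards the low end, 14 mm thick (lid's x), 70 mm long (lid's y), 22 mm high; this point is 11 mm above the lid's face
- detector_center (a point): centre of the gas detector, a blue box lying on its back with its display up, 132 long (x) x 52 wide (y) x 40 mm thick (z), about 320 g; x points to its nose (grey sensor head), -x to its tail (black rubber boot). Its nose lies towards the closed end of the case
- detector_nose (a point): middle of the detector's nose face, 66 mm from its centre
- detector_tail (a point): middle of the detector's tail face, 66 mm from its centre
- station: calibration station, fixed: a light grey bed 110 mm wide with its top at 12 mm, running from x = -140 to 110 mm along the station's x; origin at bench level under the middle of the hood's mouth, z up. To the right of the hood, at station y = -185 mm, stands the valve, and at y = -318 mm a lying gas cylinder 74 mm thick whose top is 89 mm high (its gauge 94 mm)
- station_bed (a point): on the upper face of the open bed, 72 mm in front of the mouth: a good place for the detector's underside centre; axes as the station's
- station_mouth (a point): middle of the lower edge of the hood's mouth, at bed level. The dark hood with a clear roof is 104 mm deep (station x), 100 mm wide, 67 mm high; its tunnel is 56 mm wide (chamfered to 72 mm at the mouth) and 47 mm high, shut by the seat. When the detector is home 40 mm of its tail stands out of the mouth: fingers round its middle stop it short
- station_seat (a point): where the middle of the detector's nose face is when home: 92 mm behind the mouth, 20 mm above the bed
- selector (a joint): angle of the selector lever, rad, about the vertical, counterclockwise from above: 0 when it lies straight over the pipe to the hood (station +y), 1.57 when it points to the front (station -x, the vent silencer); starts between 0.75 and 1.5, turns between -0.8 and 1.65 and stays where it is left. The rubber grip takes about 2.5 N to move
- lever_grip (a point): centre of the rubber grip of the lever, 78 mm from its axis and 78 mm above the bench; the grip is 56 mm long along the lever (this point's y, which points away from the axis), 14 mm wide and 16 mm high. Pipe and silencer below it reach up to 57 mm
- valve_axis (a point): on the lever's vertical axis, at the height of the lever (78 mm); axes as the station's
- screwdriver: bystander, screwdriver 160 mm long lying on the bench, origin under its middle
- wrench: bystander, steel wrench 180 mm long lying on the bench, origin under its middle
- mug: bystander, white mug 88 mm high, 76 mm across, origin at the centre of its foot
- tape: bystander, roll of white tape 84 mm across, 24 mm high, origin at the centre of its underside
- gauge: bystander, black digital gauge lying on its back, 68 mm across and 34 mm high, with a steel stem out to 70 mm along its -x; origin at the centre of its underside
- sample_can: bystander, metal jar 60 mm across, 75 mm high, origin at the centre of its underside
- lid: the lid itself: origin at the centre of the plate's underside, axes as point lid_plate
- detector: the detector itself: origin at the centre of its underside, axes as point detector_center
Things that resemble listed ones, but are neither listed nor needed, are in the scene too. Of the things shaped like the lid, the wooden one is meant.

How it is judged:
On the way, in this order (a step that is already met when the one before it is completed fails the run):
1. the lid, slid out of its grooves, lies flat on the bench, let go (height (world z) of lid_plate below 0.009 m and angle between lid_plate's own z axis and vertical below 0.06 rad and contact force between the fingers and lid below 0.3 N), for 0.2 s.
2. the detector lies on the open bed, display up and nose towards the hood (not yet home), let go (z of detector_center in the frame of station between 0.027 and 0.037 m and angle between detector_center's own z axis and vertical below 0.08 rad and x of detector_nose in the frame of station between -0.07 and 0.06 m and y of detector_center in the frame of station between -0.03 and 0.03 m and angle between the x axis of detector_center and the x axis of station, either way round below 0.35 rad and contact force between the fingers and detector below 0.2 N and linear speed of detector below 0.02 m/s), for 0.2 s.
3. the detector is taken again at its tail (fingers on it, grasp point within the 46 mm at its tail end), not yet home (contact force between the fingers and detector above 1 N and x of the grasp point in the frame of detector_center between -0.072 and -0.02 m and x of detector_nose in the frame of station below 0.08 m), for 0.1 s.
4. the detector is under the hood, its nose home against the seat (y of detector_center in the frame of station between -0.006 and 0.006 m and z of detector_center in the frame of station between 0.027 and 0.037 m and x of detector_nose in the frame of station above 0.086 m and angle between detector_center's own z axis and vertical below 0.08 rad), for 0.2 s.
5. the lever lies over the pipe to the hood (value of joint selector between -0.12 and 0.12 rad), for 0.2 s.
At the end, for the whole second after the job is handed in: the lid lies flat on the bench (within 3 degrees), the detector lies display up in the hood's tunnel with its nose within 6 mm of the seat, the lever is within 7 degrees of straight over the pipe to the hood, and all is released and at rest (all of step 1 and all of step 4 and all of step 5 and contact force between the fingers and detector below 0.2 N and linear speed of each of detector, lid below 0.02 m/s and velocity of joint selector between -0.05 and 0.05 rad/s); the robot touches nothing.
It fails at once if a bystander is pushed more than 30 mm (distance of any of screwdriver, wrench, mug, tape, gauge, sample_can from where it was at the start of the episode above 0.03 m).
It fails at once if the mug or the jar is tipped (angle between any of mug, sample_can's own z axis and vertical above 0.5 rad).
It fails at once if the detector is dropped (falls freely by more than about 25 mm) (linear speed of detector above 0.7 m/s and contact force between the fingers and detector below 0.1 N).
It fails at once if the lid is dropped (falls freely by more than about 40 mm) (linear speed of lid above 0.9 m/s and contact force between the fingers and lid below 0.1 N).
It also fails if it takes over 72 s, if anything falls off the work surface, if the arm or the gripper's body presses on something with over 40 N, if the wrist force passes 120 N, or if a joint passes its speed limit or range.

### The arm

A 6-joint arm with a two-finger parallel gripper is mounted at the origin on the work surface. World frame = base frame: x ahead of the robot, y to its left, z up, the work surface at z = 0. Lengths are in m, angles in rad, forces in N, time in s.
With the tool pointing down it reaches from about 0.25 to 0.725 m from the base axis. Payload 4 kg.
Tool frame: the origin (TCP) lies between the finger pads; the fingertips stand 8 mm ahead of it and the grasp point (between the pads) lies 11 mm behind it (bot.tip_reach is the distance from the TCP to the fingertips, in m); z points along the fingers, y is the line along which they close (so a half turn about z gives the same grasp; the last joint's range is limited). The gripper opens to 85 mm and grips with 20 to 120 N. Pads are 22 mm wide; open, the fingers measure 114 mm over their backs; the gripper's body (76 mm by 85 mm) begins 54 mm behind the grasp point. The pads swing forward as they close: fully open they stand 13 mm farther back than shut.
Start: joints at [-1.136, 0.241, 0.005, 1.335, 0, 1.571], TCP at [0.211, -0.453, 0.239] pointing down, gripper open.
Joint ranges: [-2.72, 2.72], [-1.05, 1.87], [-1.09, 1.28], [-1.99, 2.15], [-1.42, 1.44], [-3.14, 3.14]. Speed limits (rad/s): [2.79, 2.79, 3.14, 3.14, 3.14, 3.14].

### API

Orientations are given as a unit quaternion [x, y, z, w].
In Python, from workcell import bot gives the robot as it stands.
- The arm moves only by the tool move_arm, never from a script. Its argument "deltas" is a list of rows, each a list of 7 numbers: the opening, from 0 (shut) to 1 (fully open), then the shift along the tool's x, y, z in mm, then the turn, a rotation vector about the tool's x, y, z in degrees. In form: [[gripper, tx, ty, tz, ax, ay, az], ...]. A call has 1 to 10 rows; each row shifts and turns the commanded pose from where the row before left it, along the tool's axes as they then stand; what a row does not reach is not made up. A row lasts 1/12 s, in which the tool goes at most 41.7 mm and 7.16 degrees, less where a joint would pass 70% of its speed; a pose out of reach is approached as far as the arm can. A call is refused whole if a number of a shift passes 41.7 or a number of a turn 7.16, either way. A call with a gripper value outside its range is refused whole. The fingers move at their own pace and stop on an object; the grip force is fixed at half the most. Time passes only in rows, so rows that do not move let the fingers close. It gives the time, the measured TCP pose, the force, the opening and the grip force at its end, in the units of the state.
- bot.get_obs(): the state, without advancing time (a new reading comes with each control period).
- bot.camera(name): name is "scene" or "top" or "wrist"; returns the picture (480x640x3 uint8, blue, green, red); there is no depth.
- bot.calibration(name): a dict with "K" (3x3 intrinsics, pixels), "position" and "orientation" of the camera in the world. Camera axes: x right, y down, z forward; pixel columns grow to the right and rows downward; lengths in m; the calibration is good to about 2 mm. A picture is of the moment at which its call begins: read the wrist's pose just before it. calibration takes no time and is no camera call; for the wrist camera it gives the pose at the moment of the call.
- bot.job_done(): hands the job in; it is judged then, once.
Trained networks look in the newest picture that a camera, given by its name, has taken for a name from the list of things; names that differ only in an ending like _2 or _b are one class to them, and where a whole thing is asked for, a point or a joint stands for the part that bears it (a point fixed in the world has none). Each returns a list of dicts, best first, with "conf" (0 to 1); they miss things now and then, are a little off and sometimes report something else, mostly with a low value. They report only what shows in the picture. A call takes as long as a camera call. They do not tell look-alikes from the thing itself.
- bot.outline_of(query, camera): "pixels" (480x640 bool, what is visible of it) and "rect" ([left, top, width, height] in pixels, round what is visible of it).
The state is a dict: "clock": time; "joint_pos": joint angles; "joint_vel": joint speeds; "tau": joint torques, N m; "eef_pos": TCP position; "tool_rot": TCP orientation; "ft_force": force on the tool from outside, world axes, zero at the start; "ft_torque": the same for the moment, N m; "grip_width": finger opening in m; "grasp_force": force on a finger pad.
Only numpy, scipy, OpenCV 4.12 (cv2) and the standard library are available. Lean on these libraries where they do the work, as an engineer would, in place of code of your own. Each camera call takes 0.05 s, during which the arm holds its last target. There are 200 camera calls.

## Working session

There is one attempt and no reset: what is moved stays moved. The work goes in short steps, Python scripts to look and compute and a tool call to move; the robot and the scene stay as the last step left them, time stands still between calls to the robot, and variables do not carry over. Pictures are saved under pics/ and viewed, at most 12 in all, crops included, and the job is handed in when it is done.

Besides the shell and the picture viewer there is one more tool, called after ">>>" by a JSON object that holds its "api" and its "payload", one argument or row to a line. move_arm: Moves the arm, as the interface text tells. Its arguments: {"type":"object","properties":{"deltas":{"type":"array","items":{"type":"array","items":{"type":"number"}}}},"required":["deltas"]}

```bash
mkdir -p pics; ls
python3 - <<'E'
from workcell import bot
import cv2,numpy as np
for n in ["scene","top"]:
    cv2.imwrite(f"pics/{n}0.png",bot.camera(n)); c=bot.calibration(n); print(n,c)
o=bot.get_obs(); print(o)
E
```

```text
pics
scene {'K': array([[476.26557704,   0.        , 322.69232018],
       [  0.        , 476.26557704, 241.18842358],
       [  0.        ,   0.        ,   1.        ]]), 'position': array([ 0.82183297, -0.42562541,  0.88403879]), 'orientation': array([ 0.90244212,  0.30453317, -0.09920196, -0.28812626])}
top {'K': array([[551.88955849,   0.        , 321.68469412],
       [  0.        , 551.88955849, 243.09174732],
       [  0.        ,   0.        ,   1.        ]]), 'position': array([0.25829933, 0.01280945, 1.12703979]), 'orientation': array([ 0.71819662, -0.68818557,  0.07127967, -0.0742525 ])}
{'clock': 0.1, 'joint_pos': array([-1.13600402e+00,  2.41323810e-01,  3.85556995e-03,  1.33517573e+00,
        1.74368842e-05,  1.57079483e+00]), 'joint_vel': array([-0.00105099, -0.00173434,  0.00493705, -0.00130546, -0.00048048,
        0.00027666]), 'tau': array([-1.16236817e-03, -3.73137438e+01,  2.53010792e+01,  1.08570783e-02,
       -1.20447621e-04,  3.32722244e-06]), 'eef_pos': array([ 0.21038712, -0.45298445,  0.23850756]), 'tool_rot': array([ 9.76461801e-01,  2.15688429e-01, -1.90743272e-04, -9.03958210e-04]), 'ft_force': array([-0.11160991, -0.26265466,  0.33870087]), 'ft_torque': array([ 0.03303831, -0.00898458, -0.0061298 ]), 'grasp_force': 0.0, 'grip_width': 0.08570446590599928}
```

View pics/scene0.png

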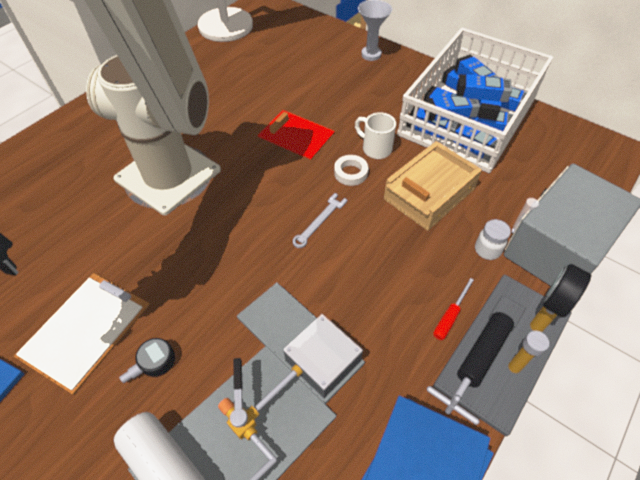

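View pics/top0.png

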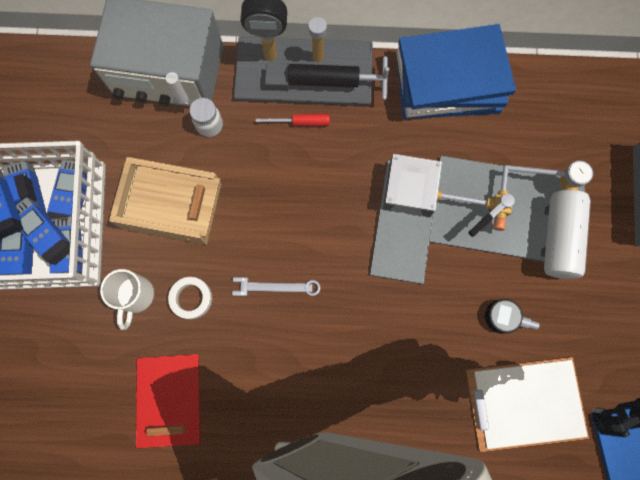

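The scene view shows the closed wooden case at (432,185) and the station hood at (322,355). In the top view:
- **Case:** centre (165,200), with its batten at (196,203), so the low end faces right (world -y).
- **Lid look-alikes:** the wooden one in the case at (165,200), which I choose, and the red one at (168,400), a decoy.
- **Detector look-alikes:** those in the basket at (40,210) are decoys. The real one is inside the case.
- **Station:** hood (412,185), bed (402,245), lever (490,215), cylinder (567,235).

Next I'll fit the models to the outlines.

```bash
cat > h.py <<'E'
from workcell import bot
import cv2,numpy as np
from scipy.optimize import minimize
from scipy.spatial.transform import Rotation as R
def proj(P,c):
    Q=R.from_quat(c["orientation"]).inv().apply(np.asarray(P,float)-c["position"]); q=Q@c["K"].T
    return q[:,:2]/q[:,2:]
def ray(px,c,z):
    d=R.from_quat(c["orientation"]).apply(np.linalg.inv(c["K"])@[px[0],px[1],1]); p=c["position"]
    return p+d*(z-p[2])/d[2]
def box(x0,x1,y0,y1,z0,z1): return np.array([[x,y,z] for x in(x0,x1) for y in(y0,y1) for z in(z0,z1)],float)/1000
def place(P,s): return R.from_euler('z',s[2]).apply(P)+[s[0],s[1],0]
def mask(boxes,s,c):
    m=np.zeros((480*4,640*4),np.uint8)
    for b in boxes: cv2.fillConvexPoly(m,cv2.convexHull((proj(place(b,s),c)*4+1.5).round().astype(np.int32)),255)
    return cv2.resize(m,(640,480),interpolation=cv2.INTER_AREA)/255.
def fit(boxes,s0,obs,scale=(.01,.01,.05)):
    def f(v):
        s=s0+v*np.array(scale); return sum(np.abs(mask(boxes,s,c)-M).sum()/M.sum() for M,c in obs)
    r=minimize(f,np.zeros(3),method="Nelder-Mead",options=dict(initial_simplex=np.array([[0,0,0],[1,0,0],[0,1,0],[0,0,1.]]) ,xatol=.01,fatol=1e-4))
    return s0+r.x*np.array(scale),r.fun
E
cat > a.py <<'E'
from h import *
ims={};cal={}
for n in("scene","top"): ims[n]=bot.camera(n);cal[n]=bot.calibration(n)
out={}
for q in("case","lid_batten","lid","station","selector","lever_grip","wrench","screwdriver","tape","mug","sample_can"):
    for n in("scene","top"):
        L=bot.outline_of(q,n); out[q,n]=L
        print(q,n,[(round(d["conf"],2),d["rect"],int(d["pixels"].sum())) for d in L[:3]])
import pickle;pickle.dump((ims,cal,out),open("o.pkl","wb"))
E
python3 a.py
```

```text
case scene [(0.52, [114.3, 282.0, 248.2, 198.0], 23922)]
case top [(0.85, [106.7, 158.5, 115.5, 87.4], 2411), (0.19, [102.8, 269.0, 52.6, 57.9], 2049)]
lid_batten scene [(0.84, [386.0, 152.4, 81.8, 63.2], 2633), (0.75, [257.3, 113.2, 75.6, 48.0], 2120)]
lid_batten top [(0.69, [135.3, 355.3, 64.5, 91.6], 5684), (0.58, [125.0, 165.4, 95.8, 70.0], 4557), (0.3, [107.3, 160.2, 112.4, 89.5], 2689)]
lid scene [(0.61, [386.1, 151.1, 80.8, 62.1], 2675), (0.56, [259.1, 112.2, 73.6, 49.5], 1974)]
lid top [(0.98, [122.5, 165.6, 95.8, 72.3], 4687), (0.93, [138.2, 356.0, 62.6, 92.4], 5733)]
station scene [(0.95, [111.5, 283.9, 252.2, 194.5], 23970), (0.5, [385.6, 152.9, 83.3, 63.5], 2682)]
station top [(0.9, [368.9, 154.7, 224.6, 128.4], 21117)]
selector scene [(0.72, [228.2, 357.9, 20.4, 68.0], 806)]
selector top [(0.56, [468.9, 189.6, 46.9, 47.2], 503)]
lever_grip scene [(0.89, [228.8, 358.2, 19.1, 70.2], 706), (0.27, [114.5, 282.3, 247.6, 193.6], 24325)]
lever_grip top [(0.79, [469.5, 194.3, 43.8, 39.9], 424), (0.29, [171.9, 276.7, 39.9, 41.0], 908)]
wrench scene [(0.88, [295.2, 192.7, 49.6, 54.5], 502), (0.67, [336.1, 153.8, 34.2, 32.7], 669)]
wrench top [(0.69, [233.3, 278.5, 85.9, 16.9], 793)]
screwdriver scene [(0.96, [434.1, 281.9, 37.1, 60.0], 511)]
screwdriver top [(0.93, [261.0, 112.8, 69.0, 12.7], 415), (0.38, [368.1, 156.0, 224.0, 129.5], 21405)]
tape scene [(0.58, [335.1, 154.5, 36.2, 32.0], 659)]
tape top [(0.92, [167.4, 274.5, 45.6, 45.3], 1066)]
mug scene [(0.7, [354.7, 115.2, 44.3, 41.2], 1350)]
mug top [(0.64, [100.4, 270.2, 56.7, 58.8], 2000), (0.57, [110.4, 161.2, 109.0, 87.3], 2217), (0.46, [470.0, 195.1, 43.8, 37.9], 457)]
sample_can scene [(0.85, [476.1, 219.9, 32.8, 39.8], 972)]
sample_can top [(0.67, [190.3, 99.2, 33.0, 38.6], 946)]
```

```bash
cat > b.py <<'E'
from h import *
import pickle
ims,cal,out=pickle.load(open("o.pkl","rb"));c=cal["top"]
m=(out["case","top"][0]["pixels"]|out["lid","top"][0]["pixels"]).astype(np.uint8)
m=cv2.morphologyEx(m,cv2.MORPH_CLOSE,np.ones((7,7)))
p=ray((165,202),c,.05)
yaw=np.pi/2-.1
s,f=fit([box(-92,92,-68,68,0,56),box(-80,92,-68,68,0,70)],np.array([p[0],p[1],yaw]),[(m.astype(float),c)]);print("case",s,f)
# lid blob at z=.062
lm=out["lid","top"][0]["pixels"].astype(float)
sl,f=fit([box(-85,85,-56,56,62,62)],np.array([s[0],s[1],s[2]]),[(lm,c)]);print("lid",sl,f)
h=[(393,155),(441,160),(434,212),(387,208)]
for q in h: print("hoodtop",ray(q,c,.079),ray(q,c,.067))
for q in[(371,277),(424,283)]: print("bed",ray(q,c,.012))
def dr(im,boxes,s,c,col):
    for b in boxes:
        q=proj(place(b,s),c)
        for i in range(8):
            for j in(1,2,4):
                if not i&j: cv2.line(im,*[tuple((q[k]*64+32).astype(int).tolist()) for k in(i,i|j)],col,1,cv2.LINE_AA,4) if 0 else cv2.line(im,tuple(((q[i]-o)*z).astype(int).tolist()),tuple(((q[i|j]-o)*z).astype(int).tolist()),col,1,cv2.LINE_AA)
z=3.5;o=np.array([100,145])
a=cv2.resize(ims["top"][145:260,100:230],None,fx=z,fy=z,interpolation=cv2.INTER_CUBIC)
dr(a,[box(-92,92,-68,68,0,70)],s,c,(0,0,255))
b=cv2.resize(ims["top"][145:292,362:462],None,fx=z,fy=z,interpolation=cv2.INTER_CUBIC)
H=max(len(a),len(b));W=np.zeros((H,a.shape[1]+b.shape[1],3),np.uint8);W[:len(a),:a.shape[1]]=a;W[:len(b),a.shape[1]:]=b
W=W[:, :800];print(W.shape);cv2.imwrite("pics/c1.png",W)
E
python3 b.py
```

```text
case [0.56006278 0.34431023 1.42637615] 0.02207599046991546
lid [0.55912381 0.32703383 1.4311214 ] 0.03119600731267544
hoodtop [ 0.66394225 -0.11334729  0.079     ] [ 0.66858684 -0.11479178  0.067     ]
hoodtop [ 0.65746022 -0.20959143  0.079     ] [ 0.66203059 -0.2121379   0.067     ]
hoodtop [ 0.54907263 -0.19568882  0.079     ] [ 0.55240197 -0.19807612  0.067     ]
hoodtop [ 0.55326564 -0.10334469  0.079     ] [ 0.55664299 -0.10467465  0.067     ]
bed [ 0.42511079 -0.08087471  0.012     ]
bed [ 0.41740414 -0.18885105  0.012     ]
(514, 800, 3)
```

View pics/c1.png

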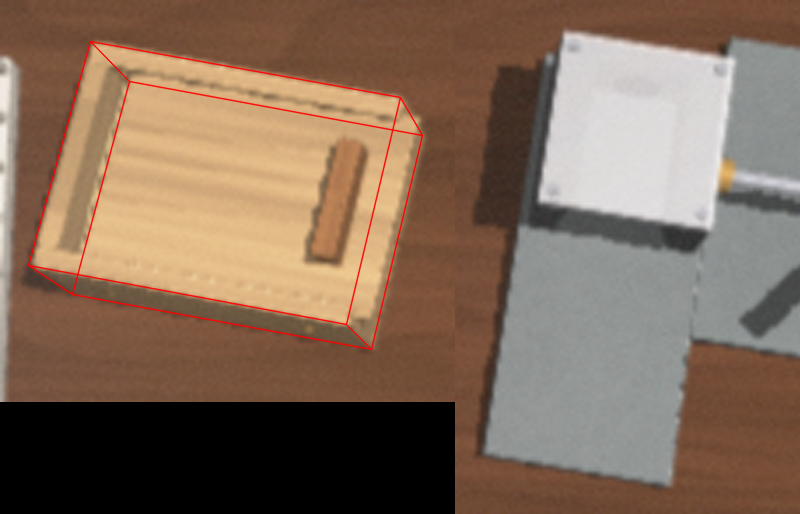

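The crop confirms the wooden lid with its batten at crop (336,200), and the box fit sits on the case edges. The hood roof corners are at crop (565,32), (733,60), (710,230), (540,200), and the bed's front corners at (485,455), (670,486).

```bash
cat >> h.py <<'E'
def yawof(o): # direction of tool y
    v=R.from_quat(o["tool_rot"]).apply([0,1,0]); return np.arctan2(v[1],v[0])
def plan(target,yaw,g,vmax=41,wmax=7):
    """rows from the measured pose to target (tool pointing down), tool y heading yaw (mod pi if near)"""
    o=bot.get_obs(); p=o["eef_pos"]; r=R.from_quat(o["tool_rot"])
    rt=R.from_matrix(np.array([[np.sin(yaw),np.cos(yaw),0],[-np.cos(yaw),np.sin(yaw),0],[0,0,-1]]))
    rv=(r.inv()*rt).as_rotvec(degrees=True); d=(np.array(target)-p)*1000
    n=int(max(np.ceil(np.linalg.norm(d)/vmax),np.ceil(np.linalg.norm(rv)/wmax),1))
    rows=[]
    for i in range(n):
        ri=r*R.from_rotvec(rv*i/n,degrees=True); rows.append([g]+[round(float(x),1)+0. for x in ri.inv().apply(d/n)]+[round(float(x),2)+0. for x in rv/n])
    print("at",p.round(4),"yaw",round(float(np.degrees(yawof(o))),1),"n",n)
    for i in range(0,n,10): print(str(rows[i:i+10]).replace(" ",""))
E
cat > c.py <<'E'
from h import *
from scipy.optimize import least_squares
c=bot.calibration("top")
P=np.array([[104,50,67],[104,-50,67],[0,-50,67],[0,50,67],[-140,55,12],[-140,-55,12]])/1000
px=np.array([(393.4,154.1),(441.4,162.1),(434.9,210.7),(386.3,202.1),(370.6,275),(423.4,283.9)])
f=lambda s:(proj(place(P,s),c)-px).ravel()
r=least_squares(f,[.56,-.145,-.1]);print(r.x,r.fun.round(1))
o=bot.get_obs();w=bot.calibration("wrist");t=R.from_quat(o["tool_rot"])
print("wrist cam in tool",t.inv().apply(w["position"]-o["eef_pos"]),(t.inv()*R.from_quat(w["orientation"])).as_matrix().round(2),w["K"][0,0])
s=np.array([.5600,.3443,1.4264]);ax=np.array([np.cos(s[2]),np.sin(s[2])])
b=s[:2]-ax*(.0173+.055);print("batten",b)
plan([b[0],b[1],.22],s[2],1)
E
python3 c.py
```

```text
[ 0.56138065 -0.15135369 -0.12669747] [-0.3 -0.2  0.6 -0.3  0.6  0.1 -0.7  0.5 -0.4 -0.1  0.3 -0. ]
wrist cam in tool [ 0.06597179  0.00046336 -0.13537276] [[-0.   -0.96 -0.26]
 [ 1.   -0.    0.  ]
 [-0.   -0.26  0.96]] 362.3193238785631
batten [0.54959639 0.27275243]Traceback (most recent call last):
  File "c.py", line 12, in <module>
    plan([b[0],b[1],.22],s[2],1)
    ~~~~^^^^^^^^^^^^^^^^^^^^^^^^
  File "h.py", line 27, in plan
    rt=R.from_matrix(np.array([[np.sin(yaw),np.cos(yaw),0],[-np.cos(yaw),np.sin(yaw),0],[0,0,-1]]))
  File "scipy/spatial/transform/_rotation.pyx", line 1143, in scipy.spatial.transform._rotation.Rotation.from_matrix
ValueError: Non-positive determinant (left-handed or null coordinate frame) in rotation matrix 0: [[ 0.98959295  0.14389507  0.        ]
 [-0.14389507  0.98959295  0.        ]
 [ 0.          0.         -1.        ]].
```

```bash
sed -i 's/\[\[np.sin(yaw),np.cos(yaw),0\],\[-np.cos(yaw)/[[-np.sin(yaw),np.cos(yaw),0],[np.cos(yaw)/' h.py; python3 c.py|tail -5
```

```text
batten [0.54959639 0.27275243]
at [ 0.2106 -0.4535  0.2393] yaw -65.1 n 21
[[1,29.2,-24.6,0.9,0.0,0.0,-6.99],[1,32.0,-20.8,0.9,0.0,0.0,-6.99],[1,34.3,-16.8,0.9,0.0,0.0,-6.99],[1,36.1,-12.5,0.9,0.0,0.0,-6.99],[1,37.3,-8.0,0.9,0.0,0.0,-6.99],[1,38.0,-3.4,0.9,0.0,0.0,-6.99],[1,38.1,1.3,0.9,0.0,0.0,-6.99],[1,37.7,5.9,0.9,0.0,0.0,-6.99],[1,36.7,10.4,0.9,0.0,0.0,-6.99],[1,35.2,14.8,0.9,0.0,0.0,-6.99]]
[[1,33.1,19.0,0.9,0.0,0.0,-6.99],[1,30.5,22.9,0.9,0.0,0.0,-6.99],[1,27.5,26.4,0.9,0.0,0.0,-6.99],[1,24.1,29.6,0.9,0.0,0.0,-6.99],[1,20.3,32.3,0.9,0.0,0.0,-6.99],[1,16.2,34.5,0.9,0.0,0.0,-6.99],[1,11.9,36.3,0.9,0.0,0.0,-6.99],[1,7.4,37.4,0.9,0.0,0.0,-6.99],[1,2.8,38.1,0.9,0.0,0.0,-6.99],[1,-1.8,38.1,0.9,0.0,0.0,-6.99]]
[[1,-6.5,37.6,0.9,0.0,0.0,-6.99]]
```

>>> {"api": "move_arm", "payload": {
  "deltas": [
    [1, 29, -25, 1, 0, 0, -7],
    [1, 32, -21, 1, 0, 0, -7],
    [1, 34, -17, 1, 0, 0, -7],
    [1, 36, -12.5, 1, 0, 0, -7],
    [1, 37, -8, 1, 0, 0, -7],
    [1, 38, -3.5, 1, 0, 0, -7],
    [1, 38, 1.3, 1, 0, 0, -7],
    [1, 38, 6, 1, 0, 0, -7],
    [1, 37, 10.5, 1, 0, 0, -7],
    [1, 35, 15, 1, 0, 0, -7]
  ]
}}

```text
clock: 2.13
eef_pos: [0.3715, -0.1053, 0.2296]
tool_rot: [0.674, 0.739, 0.0, 0.0]
ft_force: [1.0, -1.1, -0.1]
grip_width: 0.0855
grasp_force: 0.0
```

>>> {"api": "move_arm", "payload": {
  "deltas": [
    [1, 33, 19, 1, 0, 0, -7],
    [1, 30.5, 23, 1, 0, 0, -7],
    [1, 27.5, 26.5, 1, 0, 0, -7],
    [1, 24, 29.5, 1, 0, 0, -7],
    [1, 20, 32, 1, 0, 0, -7],
    [1, 16, 34.5, 1, 0, 0, -7],
    [1, 12, 36, 1, 0, 0, -7],
    [1, 7.5, 37.5, 1, 0, 0, -7],
    [1, 3, 38, 1, 0, 0, -7],
    [1, -2, 38, 1, 0, 0, -7]
  ]
}}

```text
clock: 2.97
eef_pos: [0.5321, 0.2399, 0.2192]
tool_rot: [0.128, 0.992, -0.0, 0.0]
ft_force: [0.7, -0.5, 0.1]
grip_width: 0.0855
grasp_force: 0.0
```

>>> {"api": "move_arm", "payload": {
  "deltas": [
    [1, -6.5, 37.5, 0, 0, 0, -7],
    [1, 0, 0, 0, 0, 0, 0],
    [1, 0, 0, 0, 0, 0, 0]
  ]
}}

```text
clock: 3.22
eef_pos: [0.5477, 0.2742, 0.2176]
tool_rot: [0.069, 0.998, -0.001, -0.001]
ft_force: [-0.4, -0.9, 0.1]
grip_width: 0.0851
grasp_force: 0.0
```

```bash
cat > d.py <<'E'
from h import *
c=bot.calibration("wrist");im=bot.camera("wrist")
print(bot.get_obs()["eef_pos"],bot.get_obs()["clock"])
s=np.array([.5600,.3443,1.4264]);sl=s.copy();sl[:2]-=np.array([np.cos(s[2]),np.sin(s[2])])*.0173
for bx,ss,col in((box(-92,92,-68,68,0,70),s,(0,0,255)),(box(-62,-48,-35,35,62,84),sl,(0,255,0))):
    q=proj(place(bx,ss),c)
    for i in range(8):
        for j in(1,2,4):
            if not i&j: cv2.line(im,q[i].astype(int),q[i|j].astype(int),col,1,cv2.LINE_AA)
cv2.imwrite("pics/w1.png",im)
E
python3 d.py
```

```text
[0.5473108  0.27281315 0.21823563] 3.2667
```

View pics/w1.png

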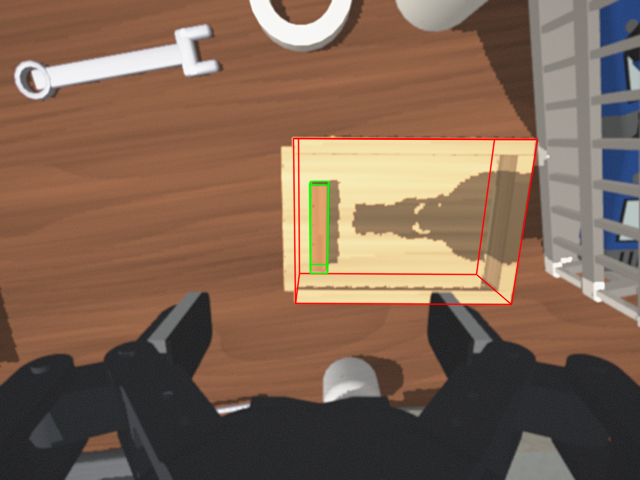

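The overlay lands within 1–2 px on the case (red) and on the batten (green, (319,228)), so the fit is good. I'll descend onto the batten.

```bash
python3 -c "
from h import *
plan([.5496,.2728,.074],1.4264,1,vmax=38)"
```

```text
at [0.5473 0.2728 0.2182] yaw 81.9 n 4
[[1,-0.6,0.1,36.1,-0.02,-0.02,0.05],[1,-0.6,0.1,36.1,-0.02,-0.02,0.05],[1,-0.6,0.1,36.1,-0.02,-0.02,0.05],[1,-0.6,0.1,36.1,-0.02,-0.02,0.05]]
```

>>> {"api": "move_arm", "payload": {
  "deltas": [
    [0.7, -0.6, 0, 36, 0, 0, 0],
    [0.7, -0.6, 0, 36, 0, 0, 0],
    [0.7, -0.6, 0, 36, 0, 0, 0],
    [0.7, -0.6, 0, 26, 0, 0, 0],
    [0.7, 0, 0, 10, 0, 0, 0],
    [0.7, 0, 0, 0, 0, 0, 0],
    [0, 0, 0, 0, 0, 0, 0],
    [0, 0, 0, 0, 0, 0, 0],
    [0, 0, 0, 0, 0, 0, 0],
    [0, 0, 0, 0, 0, 0, 0]
  ]
}}

```text
clock: 4.1
eef_pos: [0.5516, 0.2728, 0.078]
tool_rot: [0.071, 0.998, 0.001, 0.002]
ft_force: [-4.7, -3.3, 7.1]
grip_width: 0.0121
grasp_force: 61.4
```

>>> {"api": "move_arm", "payload": {
  "deltas": [
    [0, 0, 0, 0, 0, 0, 0],
    [0, 0, 0, 0, 0, 0, 0],
    [0, 0, 0, 0, 0, 0, 0]
  ]
}}

```text
clock: 4.35
eef_pos: [0.5516, 0.2728, 0.0779]
tool_rot: [0.071, 0.998, 0.001, 0.002]
ft_force: [-0.6, -0.7, 6.3]
grip_width: 0.0125
grasp_force: 61.8
```

>>> {"api": "move_arm", "payload": {
  "deltas": [
    [0, 0, 0, -2, 0, 0, 0],
    [0, 0, -5, 0, 0, 0, 0],
    [0, 0, -10, 0, 0, 0, 0],
    [0, 0, -10, 0, 0, 0, 0],
    [0, 0, -15, 0, 0, 0, 0],
    [0, 0, 0, 0, 0, 0, 0]
  ]
}}

```text
clock: 4.85
eef_pos: [0.5442, 0.2293, 0.0779]
tool_rot: [0.072, 0.997, -0.001, 0.0]
ft_force: [0.4, -2.4, 3.2]
grip_width: 0.0124
grasp_force: 61.4
```

>>> {"api": "move_arm", "payload": {
  "deltas": [
    [0, 0, -20, 0, 0, 0, 0],
    [0, 0, -20, 0, 0, 0, 0],
    [0, 0, -20, 0, 0, 0, 0],
    [0, 0, -20, 0, 0, 0, 0],
    [0, 0, -20, 0, 0, 0, 0],
    [0, 0, -18, 0, 0, 0, 0],
    [0, 0, -18, 0, 0, 0, 0],
    [0, 0, -5, 0, 0, 0, 0],
    [0, 0, 0, 0, 0, 0, 0]
  ]
}}

```text
clock: 5.6
eef_pos: [0.5232, 0.0907, 0.0765]
tool_rot: [0.072, 0.997, -0.001, -0.001]
ft_force: [-0.3, -0.6, -1.0]
grip_width: 0.0125
grasp_force: 60.7
```

```bash
python3 -c "
from h import *
print(bot.get_obs()['ft_force'],bot.get_obs()['eef_pos'])
im=bot.camera('wrist');sc=bot.camera('scene')
W=np.hstack([cv2.resize(im,(400,300)),cv2.resize(sc[100:280,300:540],(400,300))]);cv2.imwrite('pics/p2.png',W)"
```

```text
[-0.332203   -0.56931627 -1.003765  ] [0.52320475 0.09069974 0.07654117]
```

View pics/p2.png

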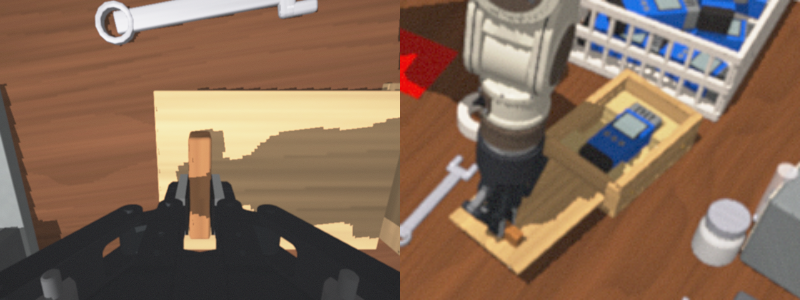

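The lid is fully out and held by its batten. The detector shows in the case with its display up. I'll lower the lid.

>>> {"api": "move_arm", "payload": {
  "deltas": [
    [0, 0, 0, 15, 0, 0, 0],
    [0, 0, 0, 20, 0, 0, 0],
    [0, 0, 0, 11, 0, 0, 0],
    [0, 0, 0, 4, 0, 0, 0],
    [0, 0, 0, 2, 0, 0, 0],
    [0, 0, 0, 2, 0, 0, 0],
    [0, 0, 0, 0, 0, 0, 0],
    [0, 0, 0, 0, 0, 0, 0]
  ]
}}

```text
clock: 6.37
eef_pos: [0.5253, 0.0933, 0.024]
tool_rot: [0.07, 0.998, 0.0, 0.001]
ft_force: [0.7, -0.0, -1.7]
grip_width: 0.0123
grasp_force: 60.7
```

>>> {"api": "move_arm", "payload": {
  "deltas": [
    [0, 0, 0, 2, 0, 0, 0],
    [0, 0, 0, 2, 0, 0, 0],
    [0, 0, 0, 1, 0, 0, 0],
    [0, 0, 0, 0, 0, 0, 0]
  ]
}}

```text
clock: 6.7
eef_pos: [0.5256, 0.0932, 0.0219]
tool_rot: [0.071, 0.998, 0.001, 0.002]
ft_force: [-6.6, -1.6, 18.9]
grip_width: 0.0123
grasp_force: 63.4
```

>>> {"api": "move_arm", "payload": {
  "deltas": [
    [0, 0, 0, -2, 0, 0, 0],
    [0.5, 0, 0, 0, 0, 0, 0],
    [0.5, 0, 0, 0, 0, 0, 0],
    [0.5, 0, 0, 0, 0, 0, 0],
    [0.5, 0, 0, -15, 0, 0, 0],
    [0.5, 0, 0, -30, 0, 0, 0],
    [0.78, 0, 0, -40, 0, 0, 0],
    [0.78, 0, 0, -40, 0, 0, 0]
  ]
}}

```text
clock: 7.37
eef_pos: [0.5234, 0.0927, 0.1452]
tool_rot: [0.071, 0.998, -0.0, -0.002]
ft_force: [1.3, 0.6, -0.7]
grip_width: 0.0655
grasp_force: 0.0
```

```bash
python3 -c "
from h import *
print(bot.get_obs()['grip_width'])
plan([.5540,.3047,.20],1.4264+np.pi/2,.78)"
```

```text
0.06550834740860653
at [0.5234 0.0927 0.1452] yaw 81.9 n 13
[[0.78,0.0,16.5,-4.2,0.01,-0.02,-6.91],[0.78,-2.0,16.3,-4.2,0.01,-0.02,-6.91],[0.78,-4.0,16.0,-4.2,0.01,-0.02,-6.91],[0.78,-5.9,15.4,-4.2,0.01,-0.02,-6.91],[0.78,-7.7,14.6,-4.2,0.01,-0.02,-6.91],[0.78,-9.4,13.6,-4.2,0.01,-0.02,-6.91],[0.78,-10.9,12.3,-4.2,0.01,-0.02,-6.91],[0.78,-12.3,10.9,-4.2,0.01,-0.02,-6.91],[0.78,-13.6,9.4,-4.2,0.01,-0.02,-6.91],[0.78,-14.6,7.7,-4.2,0.01,-0.02,-6.91]]
[[0.78,-15.4,5.8,-4.2,0.01,-0.02,-6.91],[0.78,-16.0,4.0,-4.2,0.01,-0.02,-6.91],[0.78,-16.4,2.0,-4.2,0.01,-0.02,-6.91]]
```

>>> {"api": "move_arm", "payload": {
  "deltas": [
    [0.78, 0, 16.5, -5, 0, 0, -6.9],
    [0.78, -2, 16, -5, 0, 0, -6.9],
    [0.78, -4, 16, -5, 0, 0, -6.9],
    [0.78, -6, 15.5, -5, 0, 0, -6.9],
    [0.78, -8, 14.5, -5, 0, 0, -6.9],
    [0.78, -9.5, 13.5, -5, 0, 0, -6.9],
    [0.78, -11, 12.5, -5, 0, 0, -6.9],
    [0.78, -12.5, 11, -5, 0, 0, -6.9],
    [0.78, -13.5, 9.5, -5, 0, 0, -6.9],
    [0.78, -14.5, 7.5, -5, 0, 0, -6.9]
  ]
}}

```text
clock: 8.2
eef_pos: [0.5487, 0.2569, 0.1949]
tool_rot: [-0.509, 0.86, 0.0, -0.001]
ft_force: [-0.9, -0.3, 0.5]
grip_width: 0.0666
grasp_force: 0.0
```

>>> {"api": "move_arm", "payload": {
  "deltas": [
    [0.78, -15.5, 6, -2, 0, 0, -6.9],
    [0.78, -16, 4, -2, 0, 0, -6.9],
    [0.78, -16.5, 2, 0, 0, 0, -6.9],
    [0.78, 0, 0, 0, 0, 0, 0],
    [0.78, 0, 0, 0, 0, 0, 0]
  ]
}}

```text
clock: 8.62
eef_pos: [0.5555, 0.3059, 0.1983]
tool_rot: [-0.653, 0.757, 0.0, -0.001]
ft_force: [-0.4, 0.1, -0.6]
grip_width: 0.0666
grasp_force: 0.0
```

```bash
cat > e.py <<'E'
from h import *
o=bot.get_obs();c=bot.calibration("wrist");im=bot.camera("wrist");print(o["eef_pos"],np.degrees(yawof(o)))
L=bot.outline_of("detector","wrist");print([(d["conf"],d["rect"],int(d["pixels"].sum())) for d in L])
s=np.array([.5600,.3443,1.4264])
for bx,col in((box(-92,92,-68,68,0,70),(0,0,255)),(box(-66,66,-26,26,12,52),(0,255,0))):
    q=proj(place(bx,s),c)
    for i in range(8):
        for j in(1,2,4):
            if not i&j: cv2.line(im,q[i].astype(int),q[i|j].astype(int),col,1,cv2.LINE_AA)
for d in L[:1]: cv2.drawContours(im,cv2.findContours(d["pixels"].astype(np.uint8),0,1)[0],-1,(0,255,255),1)
cv2.imwrite("pics/w3.png",im)
E
python3 e.py
```

```text
[0.55553941 0.30587483 0.19830633] 171.58907663307156
[(0.96, [293.5, 187.0, 63.7, 150.9], 9436)]
```

View pics/w3.png

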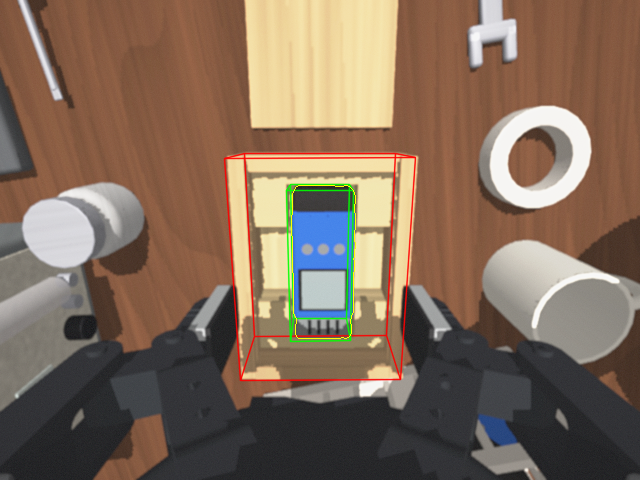

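The detector outline sits within 2 px of its expected place: tail (black) at (323,198), nose at (323,330), about 1.5 mm towards tool +y. I'll descend to it.

```bash
python3 -c "
from h import *
plan([.5585,.3443,.027],1.4264+np.pi/2,.78,vmax=38)"
```

```text
at [0.5556 0.3047 0.1986] yaw 171.5 n 5
[[0.78,-8.0,0.6,34.3,0.01,-0.01,-0.04],[0.78,-8.0,0.6,34.3,0.01,-0.01,-0.04],[0.78,-7.9,0.6,34.3,0.01,-0.01,-0.04],[0.78,-7.9,0.6,34.3,0.01,-0.01,-0.04],[0.78,-7.9,0.6,34.3,0.01,-0.01,-0.04]]
```

>>> {"api": "move_arm", "payload": {
  "deltas": [
    [0.78, -20, 1, 10, 0, 0, 0],
    [0.78, -20, 1, 20, 0, 0, -0.2],
    [0.78, 0, 1, 36, 0, 0, 0],
    [0.78, 0, 0, 36, 0, 0, 0],
    [0.78, 0, 0, 30, 0, 0, 0],
    [0.78, 0, 0, 20, 0, 0, 0],
    [0.78, 0, 0, 12, 0, 0, 0],
    [0.78, 0, 0, 7, 0, 0, 0],
    [0.78, 0, 0, 0, 0, 0, 0]
  ]
}}

```text
clock: 9.47
eef_pos: [0.5593, 0.3445, 0.0294]
tool_rot: [-0.654, 0.756, -0.0, 0.0]
ft_force: [0.0, 0.0, 1.4]
grip_width: 0.0668
grasp_force: 0.0
```

>>> {"api": "move_arm", "payload": {
  "deltas": [
    [0.3, 0, 0, 0, 0, 0, 0],
    [0, 0, 0, 0, 0, 0, 0],
    [0, 0, 0, 0, 0, 0, 0],
    [0, 0, 0, 0, 0, 0, 0],
    [0, 0, 0, 0, 0, 0, 0],
    [0, 0, 0, 0, 0, 0, 0]
  ]
}}

```text
clock: 9.97
eef_pos: [0.5599, 0.3455, 0.03]
tool_rot: [-0.655, 0.756, -0.001, 0.001]
ft_force: [-0.5, -1.2, 5.8]
grip_width: 0.0512
grasp_force: 65.3
```

>>> {"api": "move_arm", "payload": {
  "deltas": [
    [0, 0, 0, -5, 0, 0, 0],
    [0, 0, 0, -10, 0, 0, 0],
    [0, 0, 0, -20, 0, 0, 0],
    [0, 0, 0, -30, 0, 0, 0],
    [0, 0, 0, -35, 0, 0, 0],
    [0, 0, 0, -20, 0, 0, 0],
    [0, 0, 0, 0, 0, 0, 0]
  ]
}}

```text
clock: 10.55
eef_pos: [0.5615, 0.3472, 0.155]
tool_rot: [-0.655, 0.756, -0.001, 0.005]
ft_force: [0.1, 0.3, -1.2]
grip_width: 0.0509
grasp_force: 64.6
```

```bash
python3 -c "
from h import *
s=np.array([.5614,-.1514,-.1267]);p=place(np.array([[-.072,0,.15]]),s)[0];print(p,bot.get_obs()['grip_width'])
plan(p,s[2]+np.pi/2,0,vmax=36)"
```

```text
[ 0.48997713 -0.14230199  0.15      ] 0.05090951604625626
at [0.5615 0.3472 0.155 ] yaw 171.8 n 14
[[0,35.3,0.1,0.1,0.0,0.05,6.36],[0,35.1,-3.8,0.1,0.0,0.05,6.36],[0,34.5,-7.7,0.2,0.0,0.05,6.36],[0,33.4,-11.5,0.2,0.0,0.05,6.36],[0,31.9,-15.1,0.2,0.0,0.05,6.36],[0,30.1,-18.6,0.3,0.0,0.05,6.36],[0,27.8,-21.8,0.3,0.0,0.05,6.36],[0,25.2,-24.7,0.3,0.0,0.05,6.36],[0,22.3,-27.4,0.3,0.0,0.05,6.36],[0,19.2,-29.7,0.3,0.0,0.05,6.36]]
[[0,15.8,-31.6,0.3,0.0,0.05,6.36],[0,12.2,-33.2,0.4,0.0,0.05,6.36],[0,8.4,-34.3,0.4,0.0,0.05,6.36],[0,4.6,-35.0,0.4,0.0,0.05,6.36]]
```

>>> {"api": "move_arm", "payload": {
  "deltas": [
    [0, 20, 0, 0, 0, 0, 3],
    [0, 35, -2, 0, 0, 0, 6.4],
    [0, 34.5, -6, 0, 0, 0, 6.4],
    [0, 34, -9, 0, 0, 0, 6.4],
    [0, 33, -13, 0, 0, 0, 6.4],
    [0, 31, -17, 0, 0, 0, 6.4],
    [0, 29, -20, 0, 0, 0, 6.4],
    [0, 26.5, -23, 0, 0, 0, 6.4],
    [0, 24, -26, 0, 0, 0, 6.4],
    [0, 21, -28.5, 0, 0, 0, 6.4]
  ]
}}

```text
clock: 11.38
eef_pos: [0.5073, 0.0104, 0.147]
tool_rot: [-0.182, 0.983, 0.0, -0.001]
ft_force: [0.6, -0.3, -3.2]
grip_width: 0.0511
grasp_force: 64.3
```

```bash
python3 -c "
from h import *
s=np.array([.5614,-.1514,-.1267]);p=place(np.array([[-.072,0,.15]]),s)[0]
plan(p,s[2]+np.pi/2,0,vmax=34)"
```

```text
at [0.5073 0.0104 0.147 ] yaw 110.9 n 5
[[0,14.1,-27.3,-0.6,0.0,-0.03,5.64],[0,11.4,-28.5,-0.6,0.0,-0.03,5.64],[0,8.5,-29.5,-0.6,0.0,-0.03,5.64],[0,5.6,-30.2,-0.6,0.0,-0.03,5.64],[0,2.6,-30.6,-0.6,0.0,-0.03,5.64]]
```

>>> {"api": "move_arm", "payload": {
  "deltas": [
    [0, 14, -27, 0, 0, 0, 5.6],
    [0, 11.5, -28.5, 0, 0, 0, 5.6],
    [0, 8.5, -29.5, 0, 0, 0, 5.6],
    [0, 5.5, -30, 0, 0, 0, 5.6],
    [0, 2.5, -28, 0, 0, 0, 5.6],
    [0, 0, 0, 0, 0, 0, 0],
    [0, 0, 0, 0, 0, 0, 0],
    [0, 0, 0, 0, 0, 0, 0]
  ]
}}

```text
clock: 12.05
eef_pos: [0.492, -0.1374, 0.1473]
tool_rot: [0.059, 0.998, 0.0, -0.001]
ft_force: [-0.2, 0.6, -3.1]
grip_width: 0.0509
grasp_force: 64.4
```

```bash
cat > f.py <<'E'
from h import *
import sys
s=np.array([.5614,-.1514,-.1267])
o=bot.get_obs();c=bot.calibration("wrist");im=bot.camera("wrist");cv2.imwrite("pics/x.png",im)
print(o["eef_pos"],np.degrees(yawof(o)),o["clock"])
p=R.from_euler('z',-s[2]).apply(o["eef_pos"]-[s[0],s[1],0]);print("tcp in station",p)
z=float(sys.argv[1])  # detector underside height, mm
L=bot.outline_of("detector","wrist");print([(d["conf"],d["rect"],int(d["pixels"].sum())) for d in L])
bs=[(box(0,104,-50,50,12,67),s,(0,0,255)),(box(-140,0,-55,55,0,12),s,(0,0,255))]
for bx,ss,col in bs:
    q=proj(place(bx,ss),c)
    for i in range(8):
        for j in(1,2,4):
            if not i&j: cv2.line(im,q[i].astype(int),q[i|j].astype(int),col,1,cv2.LINE_AA)
for d in L[:1]:
    cv2.drawContours(im,cv2.findContours(d["pixels"].astype(np.uint8),0,1)[0],-1,(0,255,255),1)
cv2.imwrite(sys.argv[2],im)
plan(place(np.array([[-.072,0,.0]]),s)[0]+[0,0,.029],s[2]+np.pi/2,0,vmax=36)
E
python3 f.py 125 pics/w4.png
```

```text
[ 0.49197281 -0.13736199  0.14729689] 83.2252963869649 12.05
tcp in station [-0.07064455  0.00515258  0.14729689]
[(0.81, [243.2, 137.8, 157.7, 264.5], 39224)]
at [ 0.4925 -0.1366  0.1477] yaw 83.3 n 4
[[0,0.4,-1.5,29.7,0.01,-0.02,0.14],[0,0.4,-1.5,29.7,0.01,-0.02,0.14],[0,0.4,-1.5,29.7,0.01,-0.02,0.14],[0,0.4,-1.5,29.7,0.01,-0.02,0.14]]
```

View pics/w4.png

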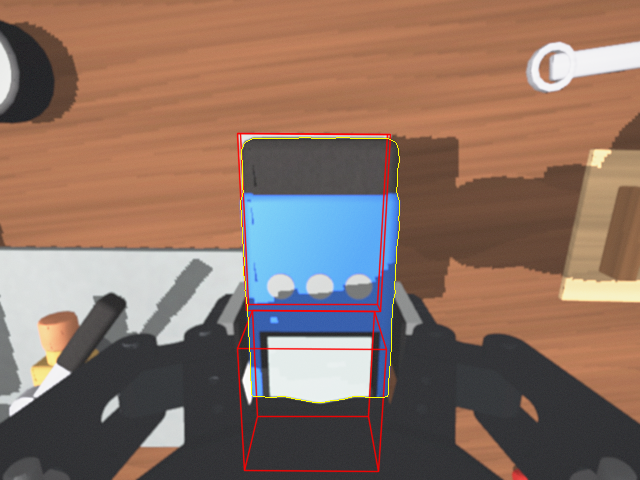

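The detector is level in the grip with its tail towards the robot; the tail edge is at row 138 and its sides at columns 243–398. The station overlay shows the tool 5–6 mm too far to +y, so I'll correct that and lower.

>>> {"api": "move_arm", "payload": {
  "deltas": [
    [0, 1, -3, 25, 0, 0, 0.3],
    [0, 1, -3, 35, 0, 0, 0.3],
    [0, 0, 0, 30, 0, 0, 0],
    [0, 0, 0, 16, 0, 0, 0],
    [0, 0, 0, 5, 0, 0, 0],
    [0, 0, 0, 3, 0, 0, 0],
    [0, 0, 0, 0, 0, 0, 0],
    [0, 0, 0, 0, 0, 0, 0]
  ]
}}

```text
clock: 12.82
eef_pos: [0.4915, -0.1433, 0.0356]
tool_rot: [0.064, 0.998, -0.0, 0.001]
ft_force: [0.7, -0.1, -2.0]
grip_width: 0.0513
grasp_force: 64.3
```

>>> {"api": "move_arm", "payload": {
  "deltas": [
    [0, 0, 0, 2, 0, 0, 0],
    [0, 0, 0, 2, 0, 0, 0],
    [0, 0, 0, 1, 0, 0, 0],
    [0, 0, 0, 0, 0, 0, 0],
    [0, 0, 0, 0, 0, 0, 0]
  ]
}}

```text
clock: 13.23
eef_pos: [0.4907, -0.1436, 0.03]
tool_rot: [0.064, 0.998, -0.0, 0.001]
ft_force: [0.9, 0.9, 1.3]
grip_width: 0.0512
grasp_force: 64.6
```

>>> {"api": "move_arm", "payload": {
  "deltas": [
    [0, 0, 0, 1, 0, 0, 0],
    [0, 0, 0, 0, 0, 0, 0],
    [0.75, 0, 0, 0, 0, 0, 0],
    [0.75, 0, 0, 0, 0, 0, 0],
    [0.75, 0, 0, 0, 0, 0, 0],
    [0.75, 0, 0, 0, 0, 0, 0],
    [0.75, 0, 0, -15, 0, 0, 0],
    [0.75, 0, 0, -35, 0, 0, 0],
    [0.75, 0, 0, -40, 0, 0, 0],
    [0.75, 30, 0, -20, 0, 0, 0]
  ]
}}

```text
clock: 14.07
eef_pos: [0.4671, -0.1412, 0.1428]
tool_rot: [0.064, 0.998, -0.001, 0.006]
ft_force: [2.0, -1.0, 1.4]
grip_width: 0.0639
grasp_force: 0.0
```

```bash
cat > g.py <<'E'
from h import *
s=np.array([.5614,-.1514,-.1267])
o=bot.get_obs();c=bot.calibration("wrist");im=bot.camera("wrist");L=bot.outline_of("detector","wrist")
M=L[0]["pixels"].astype(float);print(L[0]["conf"],L[0]["rect"])
t=bot.calibration("top");bot.camera("top");Lt=bot.outline_of("detector","top");print([(d["conf"],d["rect"]) for d in Lt])
d0=place(np.array([[-.072,0,0]]),s)[0];d0[2]=s[2]
r,f=fit([box(-66,66,-26,26,12,52)],d0,[(M,c)],scale=(.005,.005,.03));print("det",r,f)
p=R.from_euler('z',-s[2]).apply([r[0]-s[0],r[1]-s[1],0]);print("in station mm",p*1000,"yaw rel deg",np.degrees(r[2]-s[2]))
for bx,ss,col in((box(0,104,-50,50,12,67),s,(0,0,255)),(box(-140,0,-55,55,0,12),s,(0,0,255)),(box(-66,66,-26,26,12,52),r,(0,255,0))):
    q=proj(place(bx,ss),c)
    for i in range(8):
        for j in(1,2,4):
            if not i&j: cv2.line(im,q[i].astype(int),q[i|j].astype(int),col,1,cv2.LINE_AA)
cv2.imwrite("pics/w5.png",im)
# regrasp target: 20 mm ahead of tail along detector
g=r[:2]-np.array([np.cos(r[2]),np.sin(r[2])])*.046;plan([g[0],g[1],.031],r[2]+np.pi/2,.75,vmax=36)
E
python3 g.py
```

```text
0.88 [281.8, 170.5, 83.9, 187.0]
[(0.86, [388.8, 209.3, 20.1, 65.4]), (0.5, [101.8, 270.9, 54.1, 56.3])]
det [ 0.48972469 -0.14411965 -0.13192305] 0.0480848580325768
in station mm [-72.02073279  -1.83498809   0.        ] yaw rel deg -0.29925891912662217
at [ 0.4604 -0.1397  0.1388] yaw 82.6 n 4
[[0.75,4.1,-0.1,26.9,0.0,0.02,0.04],[0.75,4.1,-0.1,26.9,0.0,0.02,0.04],[0.75,4.1,-0.1,26.9,0.0,0.02,0.04],[0.75,4.1,-0.1,26.9,0.0,0.02,0.04]]
```

View pics/w5.png

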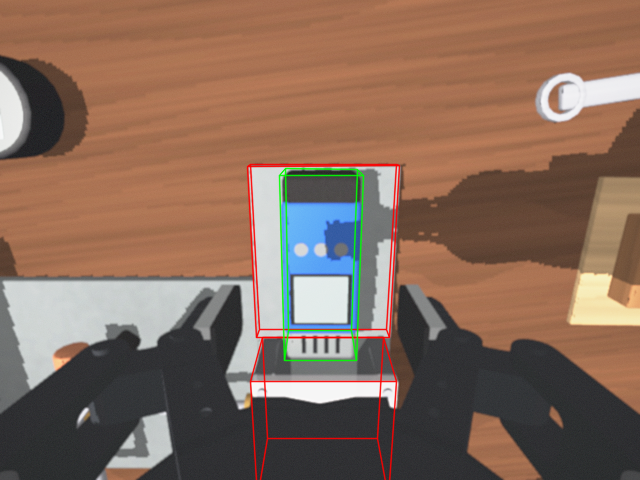

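The detector lies straight on the bed, with its nose at row 345 pointing under the hood mouth and its tail at row 170. It is about 2 mm off to -y. I'll re-grip it at the tail.

>>> {"api": "move_arm", "payload": {
  "deltas": [
    [0.75, 10, 0, 20, 0, 0, 0],
    [0.75, 6, 0, 30, 0, 0, 0],
    [0.75, 0, 0, 30, 0, 0, 0],
    [0.75, 0, 0, 18, 0, 0, 0],
    [0.75, 0, 0, 9, 0, 0, 0],
    [0.75, 0, 0, 0, 0, 0, 0]
  ]
}}

```text
clock: 14.77
eef_pos: [0.4421, -0.1367, 0.028]
tool_rot: [0.064, 0.998, 0.001, -0.003]
ft_force: [0.1, 0.7, -0.8]
grip_width: 0.0641
grasp_force: 0.0
```

>>> {"api": "move_arm", "payload": {
  "deltas": [
    [0.3, 0, 0, 0, 0, 0, 0],
    [0, 0, 0, 0, 0, 0, 0],
    [0, 0, 0, 0, 0, 0, 0],
    [0, 0, 0, 0, 0, 0, 0],
    [0, 0, 0, 0, 0, 0, 0],
    [0, 0, 0, 0, 0, 0, 0]
  ]
}}

```text
clock: 15.27
eef_pos: [0.4447, -0.1376, 0.0317]
tool_rot: [0.064, 0.998, -0.0, 0.0]
ft_force: [0.4, -0.4, -2.6]
grip_width: 0.0509
grasp_force: 62.7
```

```bash
python3 -c "
from h import *
s=np.array([.5614,-.1514,-.1267]);o=bot.get_obs()
print('tcp in station',R.from_euler('z',-s[2]).apply(o['eef_pos']-[s[0],s[1],0])*1000,o['ft_force'])
plan(np.r_[place(np.array([[-.020,0.0005,0]]),s)[0][:2],o['eef_pos'][2]],s[2]+np.pi/2,0,vmax=10)"
```

```text
tcp in station [-117.47843925   -1.03927569   31.71153404] [ 0.36814694 -0.38639151 -2.58120158]
at [ 0.4447 -0.1376  0.0317] yaw 82.6 n 10
[[0,-9.7,0.2,0.0,0.0,0.0,-0.01],[0,-9.7,0.2,0.0,0.0,0.0,-0.01],[0,-9.7,0.2,0.0,0.0,0.0,-0.01],[0,-9.7,0.2,0.0,0.0,0.0,-0.01],[0,-9.7,0.2,0.0,0.0,0.0,-0.01],[0,-9.7,0.2,0.0,0.0,0.0,-0.01],[0,-9.7,0.2,0.0,0.0,0.0,-0.01],[0,-9.7,0.2,0.0,0.0,0.0,-0.01],[0,-9.7,0.2,0.0,0.0,0.0,-0.01],[0,-9.7,0.2,0.0,0.0,0.0,-0.01]]
```

>>> {"api": "move_arm", "payload": {
  "deltas": [
    [0, -5, 0.5, 1, 0, 0, 0],
    [0, -10, 0.5, 0.5, 0, 0, 0],
    [0, -10, 0.5, 0, 0, 0, 0],
    [0, -10, 0, 0, 0, 0, 0],
    [0, -10, 0, 0, 0, 0, 0],
    [0, -10, 0, 0, 0, 0, 0],
    [0, -10, 0, 0, 0, 0, 0],
    [0, -10, 0, 0, 0, 0, 0],
    [0, 0, 0, 0, 0, 0, 0]
  ]
}}

```text
clock: 16.02
eef_pos: [0.522, -0.1462, 0.0311]
tool_rot: [0.064, 0.998, -0.0, 0.002]
ft_force: [1.4, -0.3, 3.4]
grip_width: 0.0513
grasp_force: 63.7
```

>>> {"api": "move_arm", "payload": {
  "deltas": [
    [0, -5, 0, 0, 0, 0, 0],
    [0, -5, 0, 0, 0, 0, 0],
    [0, -4, 0, 0, 0, 0, 0],
    [0, -3, 0, 0, 0, 0, 0],
    [0, -2, 0, 0, 0, 0, 0],
    [0, 0, 0, 0, 0, 0, 0]
  ]
}}

```text
clock: 16.52
eef_pos: [0.5374, -0.1481, 0.0311]
tool_rot: [0.064, 0.998, -0.0, -0.0]
ft_force: [-4.3, 0.8, 9.1]
grip_width: 0.0509
grasp_force: 64.1
```

>>> {"api": "move_arm", "payload": {
  "deltas": [
    [0, -2, 0, 0, 0, 0, 0],
    [0, -2, 0, 0, 0, 0, 0],
    [0, -1, 0, 0, 0, 0, 0],
    [0, 0, 0, 0, 0, 0, 0],
    [0, 0, 0, 0, 0, 0, 0]
  ]
}}

```text
clock: 16.93
eef_pos: [0.5417, -0.1487, 0.0311]
tool_rot: [0.065, 0.998, -0.0, -0.001]
ft_force: [-5.3, 1.4, 10.6]
grip_width: 0.0509
grasp_force: 64.3
```

Still advancing; lag is about 3 mm.

>>> {"api": "move_arm", "payload": {
  "deltas": [
    [0, -2, 0, -0.5, 0, 0, 0],
    [0, -2, 0, 0, 0, 0, 0],
    [0, 0, 0, 0, 0, 0, 0],
    [0, 0, 0, 0, 0, 0, 0]
  ]
}}

```text
clock: 17.27
eef_pos: [0.5416, -0.1486, 0.0311]
tool_rot: [0.065, 0.998, 0.0, -0.005]
ft_force: [-15.2, 1.5, 15.9]
grip_width: 0.051
grasp_force: 65.1
```

>>> {"api": "move_arm", "payload": {
  "deltas": [
    [0, -2, 0, 0, 0, 0, 0],
    [0, -2, 0, 0, 0, 0, 0],
    [0, 0, 0, 0, 0, 0, 0],
    [0, 0, 0, 0, 0, 0, 0]
  ]
}}

```text
clock: 17.6
eef_pos: [0.5416, -0.1486, 0.0311]
tool_rot: [0.065, 0.998, 0.0, -0.008]
ft_force: [-25.1, 3.3, 24.5]
grip_width: 0.051
grasp_force: 66.2
```

The force rises with no further movement, and TCP station x is about -20 against -19.5 expected. The nose is home. I'll ease off, release and rise.

>>> {"api": "move_arm", "payload": {
  "deltas": [
    [0, 4, 0, -1, 0, 0, 0],
    [0, 3, 0, -0.5, 0, 0, 0],
    [0.6, 0, 0, 0, 0, 0, 0],
    [0.75, 0, 0, 0, 0, 0, 0],
    [0.75, 0, 0, 0, 0, 0, 0],
    [0.75, 0, 0, 0, 0, 0, 0],
    [0.75, 0, 0, -15, 0, 0, 0],
    [0.75, 0, 0, -35, 0, 0, 0],
    [0.75, 0, 0, -40, 0, 0, 0],
    [0.75, 0, 0, -40, 0, 0, 0]
  ]
}}

```text
clock: 18.43
eef_pos: [0.544, -0.1488, 0.1628]
tool_rot: [0.064, 0.998, 0.0, -0.0]
ft_force: [1.3, -0.7, -0.3]
grip_width: 0.064
grasp_force: 0.0
```

>>> {"api": "move_arm", "payload": {
  "deltas": [
    [0.75, 25, -10, -10, 0, 0, 0],
    [0.75, 25, -20, 0, 0, 0, 0],
    [0.75, 0, -20, 0, 0, 0, 0],
    [0.75, 0, 0, 0, 0, 0, 0],
    [0.75, 0, 0, 0, 0, 0, 0]
  ]
}}

```text
clock: 18.85
eef_pos: [0.4886, -0.1929, 0.1725]
tool_rot: [0.065, 0.998, -0.0, 0.001]
ft_force: [0.4, 0.0, 0.1]
grip_width: 0.0641
grasp_force: 0.0
```

```bash
cat > k.py <<'E'
from h import *
s=np.array([.5614,-.1514,-.1267])
o=bot.get_obs();c=bot.calibration("wrist");im=bot.camera("wrist");print(o["eef_pos"],o["clock"])
for q in("lever_grip","selector"):
    L=bot.outline_of(q,"wrist");print(q,[(d["conf"],d["rect"],int(d["pixels"].sum())) for d in L])
    for d in L[:1]: cv2.drawContours(im,cv2.findContours(d["pixels"].astype(np.uint8),0,1)[0],-1,(0,255,255),1)
L=bot.outline_of("detector","wrist");print([(d["conf"],d["rect"]) for d in L])
# valve axis guess (x unknown) marks for station x = 0..60
for x in(0,25,50,75):
    q=proj(place(np.array([[x/1000,-.185,.078]]),s),c)[0];cv2.circle(im,(int(q[0]),int(q[1])),2,(0,0,255),-1);print(x,q)
for bx in(box(26-66,26+66,-26,26,12,52),):
    q=proj(place(bx,s),c)
    for i in range(8):
        for j in(1,2,4):
            if not i&j: cv2.line(im,q[i].astype(int),q[i|j].astype(int),(0,255,0),1,cv2.LINE_AA)
cv2.imwrite("pics/w6.png",im)
E
python3 k.py
```

```text
[ 0.48857175 -0.19291331  0.17247665] 18.85
lever_grip [(0.81, [169.3, 273.2, 52.8, 59.6], 826), (0.69, [345.8, 250.5, 75.3, 71.4], 3996)]
selector [(0.69, [167.4, 271.7, 55.9, 56.7], 933)]
[(0.9, [348.6, 251.8, 72.0, 66.5])]
0 [131.64347345 333.05141519]
25 [136.54954202 363.60325642]
50 [141.21273838 392.64264563]
75 [145.65066179 420.27917972]
```

View pics/w6.png

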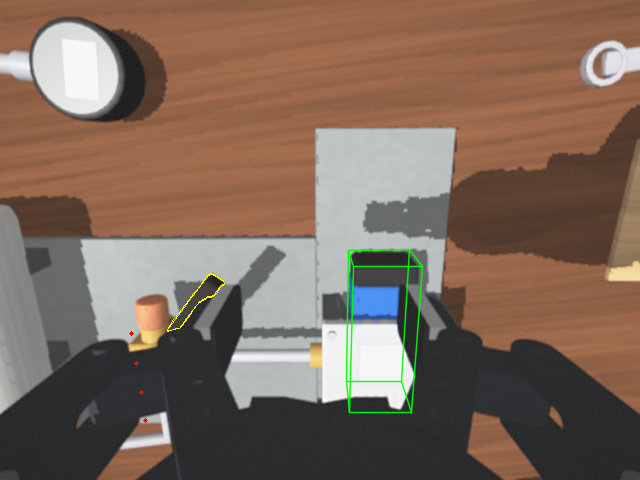

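The detector's tail edge at (380,250) matches the home overlay. The lever grip runs from about (175,328) to its tip at (217,280). Now I'll work out the lever's axis and angle.

```bash
cat > l.py <<'E'
from h import *
import pickle
s=np.array([.5614,-.1514,-.1267])
st=lambda p:R.from_euler('z',-s[2]).apply(p-[s[0],s[1],0])*1000
ims,cal,out=pickle.load(open("o.pkl","rb"))
w=bot.calibration("wrist");bot.camera("wrist");Lw=bot.outline_of("lever_grip","wrist")
for n,L,c in(("top",out["lever_grip","top"],cal["top"]),("top",out["selector","top"],cal["top"]),("scene",out["lever_grip","scene"],cal["scene"]),("wrist",Lw,w)):
    m=L[0]["pixels"].astype(np.uint8);ys,xs=np.nonzero(m)
    P=np.array([st(ray((x,y),c,.080)) for x,y in zip(xs,ys)])[:,:2]
    k=P.mean(0);u=np.linalg.svd(P-k,full_matrices=False)[2][0];u*=np.sign(u[1]);t=(P-k)@u;v=(P-k)@[-u[1],u[0]]
    ang=np.arctan2(-u[0],u[1]);tip=k+u*t.max();e=k+u*t.min();print(n,"c",k,"ang",ang,"tip",tip,"end",e,"wid",np.ptp(v),"axis from tip",tip-u*106)
E
python3 l.py
```

```text
top c [  11.76641479 -161.12400394] ang 0.8989133572640323 tip [ -40.53068928 -119.53088265] end [  51.55286145 -192.76710409] wid 26.36378995865614 axis from tip [  42.43031453 -185.51172719]
top c [   9.53893493 -159.62129818] ang 0.9198722606700039 tip [ -41.45519654 -120.78092859] end [  50.99880976 -191.19977232] wid 27.550903669530747 axis from tip [  42.87037147 -185.00863741]
scene c [   9.41901412 -160.51961537] ang 0.9113055083887328 tip [ -42.91772538 -119.94349843] end [  51.15477379 -192.8769055 ] wid 26.282418248987895 axis from tip [  40.85453222 -184.89123787]
wrist c [ -26.33142882 -135.1959274 ] ang 0.8197450275724941 tip [ -43.02820595 -119.60844944] end [  -3.03857767 -156.94124992] wid 12.370279899759925 axis from tip [  34.45481103 -191.9436558 ]
```

Run:
```python
from h import *
s=np.array([.5614,-.1514,-.1267]);a=.91
g=place(np.array([[.042-.078*np.sin(a),-.185+.078*np.cos(a),.13]]),s)[0];print(g)
plan(g,s[2]+a,.4)
```

```text
[ 0.52464802 -0.28495434  0.13      ]
at [ 0.4884 -0.1914  0.1715] yaw 82.7 n 6
[[0.4,-8.0,-14.7,6.9,0.0,0.0,6.3],[0.4,-9.6,-13.7,6.9,0.0,0.0,6.3],[0.4,-11.0,-12.6,6.9,0.0,0.0,6.3],[0.4,-12.3,-11.3,6.9,0.0,0.0,6.3],[0.4,-13.5,-9.9,6.9,0.0,0.0,6.3],[0.4,-14.5,-8.4,6.9,0.0,0.0,6.3]]
```

>>> {"api": "move_arm", "payload": {
  "deltas": [
    [0.4, -8, -14.5, 7, 0, 0, 6.3],
    [0.4, -9.5, -13.5, 7, 0, 0, 6.3],
    [0.4, -11, -12.5, 7, 0, 0, 6.3],
    [0.4, -12.5, -11.5, 7, 0, 0, 6.3],
    [0.4, -13.5, -10, 7, 0, 0, 6.3],
    [0.4, -14.5, -8.5, 7, 0, 0, 6.3],
    [0.4, 0, 0, 0, 0, 0, 0],
    [0.4, 0, 0, 0, 0, 0, 0]
  ]
}}

```text
clock: 19.82
eef_pos: [0.5239, -0.2854, 0.1288]
tool_rot: [0.383, 0.924, 0.0, -0.001]
ft_force: [0.2, 0.4, 0.4]
grip_width: 0.0338
grasp_force: 0.0
```

Run:
```python
from h import *
s=np.array([.5614,-.1514,-.1267]);a=.91
g=place(np.array([[.042-.078*np.sin(a),-.185+.078*np.cos(a),.071]]),s)[0];plan(g,s[2]+a,.4,vmax=30)
c=bot.calibration("wrist");im=bot.camera("wrist")
q=proj(place(box(-7,7,50,106,70,86),[0,0,a])+[.042,-.185,0],c) if 0 else proj(place(place(box(-7,7,50,106,70,86),[0,0,a])+[.042,-.185,0],s),c)
for i in range(8):
    for j in(1,2,4):
        if not i&j: cv2.line(im,q[i].astype(int),q[i|j].astype(int),(0,255,0),1,cv2.LINE_AA)
cv2.imwrite("pics/w7.png",im)
```

```text
at [ 0.5239 -0.2854  0.1288] yaw 44.9 n 2
[[0.4,-0.2,0.4,28.9,-0.01,-0.06,0.01],[0.4,-0.1,0.4,28.9,-0.01,-0.06,0.01]]
```

View pics/w7.png

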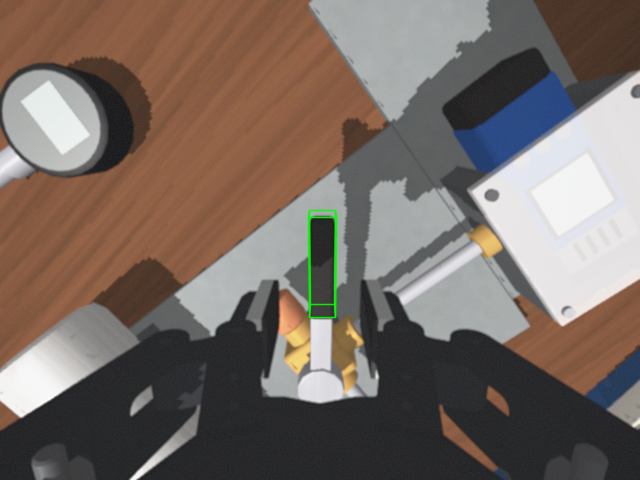

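The lever grip overlay at (322,265) matches, and the grip is centred between the fingers. I'll descend and grip it.

>>> {"api": "move_arm", "payload": {
  "deltas": [
    [0.4, 0, 0.5, 28, 0, 0, 0],
    [0.4, 0, 0, 22, 0, 0, 0],
    [0.4, 0, 0, 7, 0, 0, 0],
    [0.4, 0, 0, 0, 0, 0, 0],
    [0, 0, 0, 0, 0, 0, 0],
    [0, 0, 0, 0, 0, 0, 0],
    [0, 0, 0, 0, 0, 0, 0],
    [0, 0, 0, 0, 0, 0, 0]
  ]
}}

```text
clock: 20.53
eef_pos: [0.5253, -0.2853, 0.0745]
tool_rot: [0.384, 0.923, 0.0, 0.001]
ft_force: [-0.8, 1.6, 4.1]
grip_width: 0.0124
grasp_force: 60.4
```

>>> {"api": "move_arm", "payload": {
  "deltas": [
    [0, -0.2, 4, 0, 0, 0, 3],
    [0, -0.3, 7, 0, 0, 0, 5.2],
    [0, -0.3, 7, 0, 0, 0, 5.2],
    [0, -0.3, 7, 0, 0, 0, 5.2],
    [0, -0.3, 7, 0, 0, 0, 5.2],
    [0, 0, 0, 0, 0, 0, 0]
  ]
}}

```text
clock: 21.03
eef_pos: [0.552, -0.2684, 0.0744]
tool_rot: [0.567, 0.824, -0.001, 0.001]
ft_force: [-3.4, 0.1, 7.2]
grip_width: 0.0125
grasp_force: 61.1
```

```bash
cat > m.py <<'E'
from h import *
s=np.array([.5614,-.1514,-.1267]);o=bot.get_obs()
p=R.from_euler('z',-s[2]).apply(o["eef_pos"]-[s[0],s[1],0])*1000;d=p[:2]-[42,-185]
print(p,"r",np.hypot(*d),"ang",np.arctan2(-d[0],d[1]),"tool ang",yawof(o)-s[2],o["ft_force"])
E
python3 m.py
```

```text
[   5.4349117  -117.25745128   74.43444804] r 76.98089756245476 ang 0.49495166073134933 tool ang 0.4917001496958787 [-3.40270402  0.10586044  7.15318478]
```

>>> {"api": "move_arm", "payload": {
  "deltas": [
    [0, -0.3, 7, 0, 0, 0, 5.2],
    [0, -0.3, 7, 0, 0, 0, 5.2],
    [0, -0.3, 7, 0, 0, 0, 5.2],
    [0, -0.3, 7, 0, 0, 0, 5.2],
    [0, -0.3, 7, 0, 0, 0, 5.2],
    [0, -0.1, 3.2, 0, 0, 0, 2.3],
    [0, 0, 0, 0, 0, 0, 0],
    [0, 0, 0, 0, 0, 0, 0]
  ]
}}

```text
clock: 21.7
eef_pos: [0.5883, -0.2646, 0.0745]
tool_rot: [0.751, 0.661, -0.001, 0.001]
ft_force: [-4.0, 0.0, 6.5]
grip_width: 0.0128
grasp_force: 61.0
```

```bash
python3 m.py
```

```text
[  40.99196192 -108.84896671   74.48169415] r 76.15770488031443 ang 0.013236579456766064 tool ang -0.0003052556979260268 [-4.0097909   0.02223616  6.45493799]
```

>>> {"api": "move_arm", "payload": {
  "deltas": [
    [0.4, 0, 0, 0, 0, 0, 0],
    [0.4, 0, 0, 0, 0, 0, 0],
    [0.4, 0, 0, 0, 0, 0, 0],
    [0.4, 0, 0, -15, 0, 0, 0],
    [0.4, 0, 0, -35, 0, 0, 0],
    [0.4, 0, 0, -40, 0, 0, 0],
    [0.4, 20, 0, -40, 0, 0, 0],
    [0.4, 20, 0, 0, 0, 0, 0],
    [0.4, 0, 0, 0, 0, 0, 0],
    [0.4, 0, 0, 0, 0, 0, 0]
  ]
}}

```text
clock: 22.53
eef_pos: [0.5941, -0.2243, 0.2007]
tool_rot: [0.75, 0.662, 0.0, 0.001]
ft_force: [-0.3, 0.3, -0.3]
grip_width: 0.034
grasp_force: 0.0
```

Run:
```python
from h import *
s=np.array([.5614,-.1514,-.1267]);a=0
c=bot.calibration("wrist");im=bot.camera("wrist");print(bot.get_obs()["eef_pos"],bot.get_obs()["clock"])
for b in(place(box(-7,7,50,106,70,86),[0,0,a])+[.042,-.185,0],box(-40,92,-26,26,12,52)):
    q=proj(place(b,s),c)
    for i in range(8):
        for j in(1,2,4):
            if not i&j: cv2.line(im,q[i].astype(int),q[i|j].astype(int),(0,255,0),1,cv2.LINE_AA)
t=bot.camera("top")
cv2.imwrite("pics/w8.png",np.hstack([cv2.resize(im,(420,315)),cv2.resize(t[135:300,260:460],(380,315))]))
```

```text
[ 0.59344784 -0.22486867  0.19956876] 22.5833
```

View pics/w8.png

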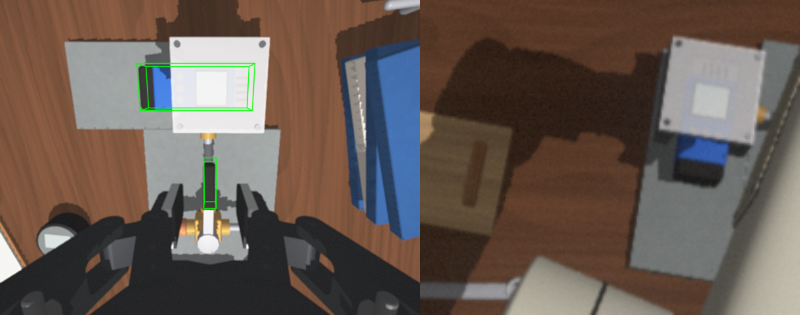

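The lever at (209,185) lies along the pipe, the detector is home at (160,87), and the lid lies flat on the bench. Nothing is touching the arm, so I'm handing in.

```bash
python3 -c "
from workcell import bot
print(bot.job_done())"
```

```text
the job is handed in; nothing more can be done
None
```

I handed the job in at about 22.6 s. By force and camera checks, the lid lies flat on the bench, the detector is home under the hood and released, and the lever is over the pipe to the hood; no verdict came back.

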